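# Check an accumulator's charge with a pen gauge

### The job

Take the orange pen pressure gauge out of its grey stand and press it straight down over the valve stem of the blue accumulator, squashing the black rubber seal with about 15 N for a second so that the gas pushes the red-tipped rod out; never push with more than 25 N. Then stand the gauge back in its stand, let go of it, and leave the rod out where the pressure put it, so that the reading can be seen. Do not knock over or shove the jar, the tape roll or the loupe.

Things in the scene. Friction and masses are not known exactly. Their poses are not given: they have to be found in the camera images.
- gauge_grip (a point): Point to grip on the pen pressure gauge (loose, 140 g, upright in its stand): on the axis of its round orange 24 mm barrel, which reaches 21 mm below and 22 mm above this point. z runs up the gauge. At the barrel's foot is a black flange (48 mm wide, 4 mm thick) that takes the push if fingertips rest on it. The red cap of the rod ends 27 mm above this point, rod in: do not grip, pull or push it.
- gauge_mouth (a point): Centre of the gauge's open lower end, 59 mm below gauge_grip on the same axis. The mouth is a funnel about 21 mm wide that narrows within 7 mm to a bore of 14 mm, 34 mm deep. The rod's foot lies 8 mm inside the mouth.
- gauge: The whole gauge; origin at gauge_mouth, z up the gauge. Upwards from there: steel nose 34 mm long (26 mm wide, flared to 31 mm at the mouth), black flange 4 mm, orange barrel 43 mm, red cap of the rod (11 mm wide) 5 mm.
- gauge_rod (a joint): How far the rod stands out of the gauge: 0 in, 0.024 m at most. It stays where it was pushed. It moves out at about 3 N plus 0.15 N per mm. The gas pushes it out 7 to 19 mm, different each time and unknown beforehand, once the gauge is fully home on the seal.
- valve_neck (a point): Centre of the top of the neck (36 mm wide) of the blue accumulator, on the axis of its upright brass valve, 58 mm above the bench. The valve is screwed in by an unknown amount: the top of its black rubber seal disc (34 mm wide) lies 10 to 36 mm above this point, and the stem (11 mm wide, tapering to 7 mm at the tip) stands 28 mm above the seal, with a sprung pin 1 mm higher in its tip.
- valve: The accumulator with its valve, fixed to the bench: 64 mm wide body, 86 mm foot; origin at the centre of its underside, z up. Pushing the gauge on, one feels pin and rod first (3 to 6 N over about 21 mm); then the mouth lands on the seal, which adds 3 N at once and 7 N per mm for 3 mm, and is then solid.
- stand_rim (a point): Centre of the upper rim of the grey gauge stand (fixed to the bench; a tube of 36 mm bore, 50 mm outside, rim 40 mm above the bench, foot 80 mm wide, z axis up). The gauge's nose hangs in the bore and its flange rests on the rim, so gauge_grip is then 25 mm above this point and gauge_mouth 34 mm below it.
- cots_jar: White jar with blue lid, 60 mm wide, 66 mm high, loose; origin at its underside. Leave alone.
- tape_roll_teal: Teal roll of tape lying flat, 68 mm wide, 16 mm high, loose; origin at its underside. Leave alone.
- loupe: Black loupe, 37 mm wide, 29 mm high, standing, loose; origin at its underside. Leave alone.
Things that resemble listed ones, but are neither listed nor needed, are in the scene too. Leave any yellow look-alike of the gauge alone.

How it is judged:
On the way, in this order (a step that is already met when the one before it is completed fails the run):
1. the gauge is lifted clear of its stand with the rod still in (z of gauge_mouth in the frame of stand_rim above 0.01 m and value of joint gauge_rod below 0.003 m), for 0.1 s.
2. the gauge is pressed upright over the valve stem with more than 11 N for 0.4 s, and its rod has come out by more than 5 mm (contact force between gauge and valve above 11 N and horizontal distance between gauge_mouth and valve_neck below 0.005 m and value of joint gauge_rod above 0.005 m and angle between gauge's own z axis and vertical below 0.15 rad), for 0.4 s.
At the end, for the whole second after the job is handed in: The gauge hangs at rest and upright (within 0.1 rad) in its stand, nose at least 30 mm below the rim and within 8 mm of its axis, with the rod standing out 5 to 21 mm (horizontal distance between gauge_mouth and stand_rim below 0.008 m and z of gauge_mouth in the frame of stand_rim below -0.03 m and angle between gauge's own z axis and vertical below 0.1 rad and linear speed of gauge below 0.02 m/s and value of joint gauge_rod between 0.005 and 0.021 m); the robot touches nothing.
It fails at once if the gauge is pushed against the valve with more than 25 N (contact force between gauge and valve above 25 N).
It fails at once if the jar, the tape roll or the loupe is moved by more than 30 mm (distance of any of cots_jar, tape_roll_teal, loupe from where it was at the start of the episode above 0.03 m).
It also fails if it takes over 69 s, if anything falls off the work surface, if the arm or the gripper's body presses on something with over 40 N, if the wrist force passes 120 N, or if a joint passes its speed limit or range.

### The arm

A 6-joint arm with a two-finger parallel gripper is mounted at the origin on a cart in front of the work surface, level with it; the furniture and walls round the work are solid. World frame = base frame: x ahead of the robot, y to its left, z up, the work surface at z = 0. Lengths are in m, angles in rad, forces in N, time in s.
With the tool pointing down it reaches from about 0.35 to 0.8 m from the base axis. Payload 7.3 kg.
Tool frame: the origin (TCP) lies between the finger pads; the fingertips stand 25 mm ahead of it and the grasp point (between the pads) lies 6 mm ahead of it (r.tip_extent is the distance from the TCP to the fingertips, in m); z points along the fingers, y is the direction in which the jaws open and shut (so a half turn about z gives the same grasp; the last joint's range is limited). The gripper opens to 85 mm and grips with 20 to 120 N. Pads are 22 mm wide; open, the fingers measure 114 mm over their backs; the gripper's body (76 mm by 85 mm) begins 54 mm behind the grasp point. The pads swing forward as they close: fully open they stand 13 mm farther back than shut.
Start: joints at [0.976, 0.342, 1.524, -0, 1.275, -0.146], TCP at [0.228, 0.473, 0.256] pointing down, gripper open.
Joint ranges: [-2.53, 2.53], [-0.77, 2.02], [0.04, 2.7], [-1, 4.14], [0.28, 2.66], [-3.11, 3.11]. Speed limits (rad/s): [2.57, 2.57, 3.14, 3.14, 3.14, 3.14].

### API

Orientations are given as a unit quaternion [x, y, z, w].
In Python, from workcell import r, command_gripper, optics gives the robot as it stands. The module is installed in compiled form; this text tells all that it offers. Calls block until the motion is done:
- r.reach(position, orientation): joint-space move of the TCP to a pose.
- r.move_straight(position, orientation=None, speed=0.15, max_force=None): straight line of the TCP; orientation=None keeps the orientation; speed is the mean speed in m/s. With max_force (N) it stops when the force on the tool has changed by that much, and returns True; else False.
- r.movej(angles): joint-space move.
- command_gripper(opening, force=None): finger opening in m; force is the grip in N (None keeps the last); returns when the fingers have stopped.
- r.hold(seconds).
- r.solve_ik(position, orientation): joint angles nearest the present ones, or None.
- r.read_state(): the state.
- optics.get_image(name): name is "scene" or "top" or "wrist"; returns (picture, depth): 400x640x3 uint8, red, green, blue; 400x640 float32, m along the optical axis (not along the pixel's ray), 0 where there is no reading.
- optics.camera_model(name): a dict with "K" (3x3 intrinsics, pixels), "k1" (the pictures are not rectified: a ray, as slopes to the right and down, at radius r is drawn at 1 + k1 r^2 times it, then the intrinsics apply), "R" (3x3) and "t" (3): a world point X has camera coordinates R X + t; the wrist camera has in their place "tool_from_camera" (4x4, takes a point from camera to tool coordinates, whose origin is the TCP and whose axes are the flange's). Camera axes: x right, y down, z forward; pixel columns grow to the right and rows downward; lengths in m; the calibration is good to about 2 mm. A picture is of the moment at which its call begins: read the wrist's pose just before it. camera_model takes no time and is no camera call.
A pose or a line that the arm cannot do raises r.PlanningError and nothing moves.
- r.finish_job(): hands the job in, once; it reports no verdict.
The state is a dict: "time_s": time; "joint_positions": joint angles; "dq": joint speeds; "tau": joint torques, N m; "eef_pos": TCP position; "eef_rot": TCP orientation; "contact_force": force on the tool from outside, world axes, zero at the start; "torque": the same for the moment, N m; "grip_width": finger opening in m.
Only numpy, scipy, OpenCV 4.12 (cv2) and the standard library are available. Lean on these libraries where they do the work, as an engineer would, in place of code of your own. Each camera call takes 0.05 s, during which the arm holds its last target. There are 200 camera calls.

## Working session

There is one attempt and no reset: what is moved stays moved. The work goes in short steps, each a Python script; the robot and the scene stay as the last script left them, time stands still between calls to the robot, and variables do not carry over. Pictures are saved under pics/ and viewed, about 8 in all and at most 12, crops included, and the job is handed in when it is done.

```bash
mkdir -p pics
cat > h.py <<'E'
import numpy as np, cv2
from scipy.spatial.transform import Rotation as Rn
from workcell import r, command_gripper, optics
def grab(name):
    s=r.read_state(); p,d=optics.get_image(name); m=optics.camera_model(name)
    K=np.array(m["K"]);k1=m["k1"]
    v,u=np.mgrid[0:400,0:640].astype(float)
    pts=np.stack([u.ravel(),v.ravel()],1)[:,None]
    n=cv2.undistortPoints(pts,K,np.array([k1,0,0,0,0.]))[:,0].reshape(400,640,2)
    C=np.dstack([n[...,0]*d,n[...,1]*d,d])
    if "R" in m: W=(C-np.array(m["t"]))@np.array(m["R"])
    else:
        T=np.array(m["tool_from_camera"]); W=C@T[:3,:3].T+T[:3,3]
        W=W@Rn.from_quat(s["eef_rot"]).as_matrix().T+np.array(s["eef_pos"])
    W[d==0]=np.nan
    return p,W
def save(n,p): cv2.imwrite(f"pics/{n}.png",p[...,::-1])
E
python3 - <<'E'
from h import *
for n in("scene","top"):
    p,W=grab(n); save(n+"0",p); np.save(n+"0.npy",W)
a=cv2.imread("pics/scene0.png");b=cv2.imread("pics/top0.png")
cv2.imwrite("pics/both.png",cv2.resize(np.vstack([a,b]),(480,600)) if 0 else b)
s=r.read_state();print(s)
E
```

```text
{'time_s': 0.1, 'joint_positions': array([ 9.75986224e-01,  3.42665163e-01,  1.52491430e+00,  3.29666284e-05,
        1.27543393e+00, -1.46012971e-01]), 'dq': array([ 0.0006017 , -0.00268674, -0.0020357 ,  0.00025391,  0.00047214,
        0.00079016]), 'tau': array([ 2.19572794e-03, -4.34446800e+01, -2.46492505e+01, -6.91606738e-05,
        4.57228060e-03, -3.29359068e-06]), 'eef_pos': array([0.22758023, 0.47274532, 0.25569167]), 'eef_rot': array([ 2.22524680e-01,  9.74926798e-01, -6.56485935e-04, -2.71850771e-04]), 'contact_force': array([-0.78235798, -0.48740652,  0.09913567]), 'torque': array([-0.01397426,  0.04878629, -0.0370623 ]), 'grip_width': 0.08545955547359828}
```

View pics/scene0.png

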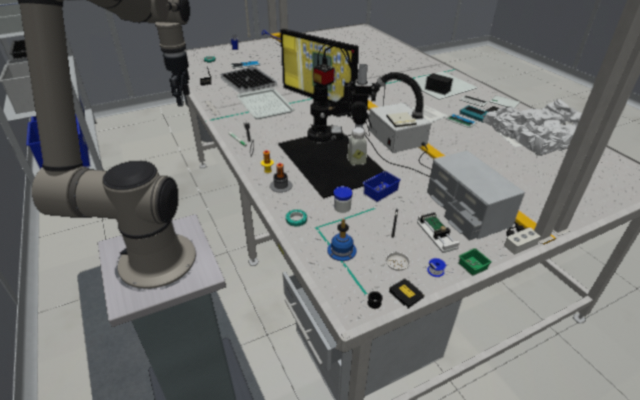

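View pics/top0.png

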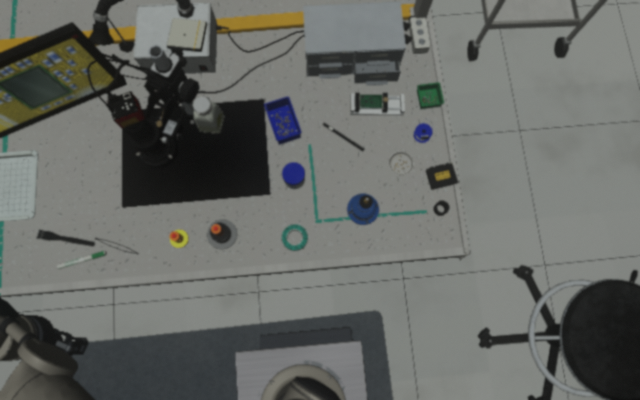

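Scene view: the candidates for the gauge are the piece with the yellow base at scene (267,160) / top (178,238) and the orange gauge in its grey stand at scene (280,175) / top (219,233). The second one matches the description. The accumulator is at top (363,207), the jar at (293,174), the tape at (295,237) and the loupe at (441,208).

Run:
```python
from h import *
W=np.load("top0.npy")
for n,(u,v) in dict(gauge=(217,230),stand=(222,235),yellow=(178,238),acc=(363,207),accTop=(366,201),jar=(293,174),tape=(295,227),loupe=(441,208)).items():
    print(n,W[v,u].round(3))
def st(n,u,v,rad,lo,hi):
    w=W[v-rad:v+rad,u-rad:u+rad].reshape(-1,3); w=w[(w[:,2]>lo)&(w[:,2]<hi)]
    print(n,len(w),w.min(0).round(3),w.max(0).round(3),((w.min(0)+w.max(0))/2).round(3))
st("gauge top",219,232,20,.066,.2); st("stand",219,232,20,.025,.2); st("acc>.07",363,207,22,.07,.3); st("acc body",363,207,22,.03,.3)
S=np.load("scene0.npy"); 
s=cv2.imread("pics/scene0.png")[130:270,230:400]; t=cv2.imread("pics/top0.png")[190:260,155:240]
a=cv2.resize(s,(510,420),interpolation=2); b=cv2.resize(t,(510,420)[:1]+(420,),interpolation=2)[:,:290]
cv2.imwrite("pics/crop.png",np.hstack([a,b]))
```

```text
gauge [0.447 0.171 0.085]
stand [0.441 0.167 0.04 ]
yellow [0.436 0.269 0.082]
acc [ 0.47  -0.193  0.094]
accTop [ 0.479 -0.199  0.12 ]
jar [ 0.578 -0.027  0.067]
tape [ 0.449 -0.019  0.016]
loupe [ 0.467 -0.409  0.008]
gauge top 88 [0.439 0.163 0.066] [0.463 0.184 0.096] [0.451 0.174 0.081]
stand 299 [0.426 0.151 0.025] [0.475 0.198 0.096] [0.451 0.174 0.06 ]
acc>.07 144 [ 0.468 -0.218  0.087] [ 0.501 -0.185  0.125] [ 0.484 -0.201  0.106]
acc body 475 [ 0.452 -0.231  0.03 ] [ 0.516 -0.17   0.125] [ 0.484 -0.201  0.077]
```

View pics/crop.png

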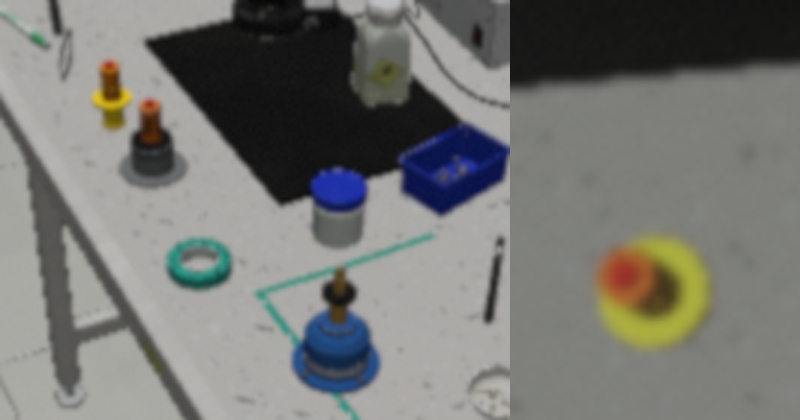

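The crop confirms it: the orange gauge stands in the grey stand, while the yellow look-alike is free-standing beside it. Next I hover and refine with the wrist camera.

Run:
```python
from h import *
print("tip",r.tip_extent, optics.camera_model("wrist")["tool_from_camera"])
for q in([.7071068,.7071068,0,0],[-.7071068,.7071068,0,0]):
    for P in([.451,.174,.07],[.484,-.201,.2],[.451,.174,.26]): 
        j=r.solve_ik(P,q); print(q[0],P,None if j is None else np.round(j,2))
```

```text
tip 0.025 [[ 1.71914138e-05 -9.47692392e-01 -3.19185102e-01  8.30540998e-02]
 [ 9.99999829e-01  2.02809870e-04 -5.48302409e-04 -9.21328362e-04]
 [ 5.84355910e-04 -3.19185038e-01  9.47692234e-01 -1.18173648e-01]
 [ 0.00000000e+00  0.00000000e+00  0.00000000e+00  1.00000000e+00]]
0.7071068 [0.451, 0.174, 0.07] [ 0.21  0.51  1.86 -0.    0.77  0.21]
0.7071068 [0.484, -0.201, 0.2] [-0.54  0.39  1.61 -0.    1.14 -0.54]
0.7071068 [0.451, 0.174, 0.26] [ 0.21  0.26  1.63 -0.    1.25  0.21]
-0.7071068 [0.451, 0.174, 0.07] [ 0.21  0.51  1.86 -0.    0.77 -2.93]
-0.7071068 [0.484, -0.201, 0.2] [-0.54  0.39  1.61 -0.    1.14  2.6 ]
-0.7071068 [0.451, 0.174, 0.26] [ 0.21  0.26  1.63 -0.    1.25 -2.93]
```

Run:
```python
from h import *
q=[.7071068,.7071068,0,0]
r.reach([.484,-.201,.28],q); r.hold(.3); p,W=grab("wrist"); save("wv",p); np.save("wv.npy",W)
r.reach([.451,.174,.24],q); r.hold(.3); p2,W2=grab("wrist"); save("wg",p2); np.save("wg.npy",W2)
cv2.imwrite("pics/w.png",cv2.resize(np.vstack([p,p2])[...,::-1],(480,600),interpolation=3))
def st(n,W,c,rad,lo,hi):
    w=W.reshape(-1,3); w=w[(w[:,2]>lo)&(w[:,2]<hi)&(np.hypot(w[:,0]-c[0],w[:,1]-c[1])<rad)]
    if len(w)<5: print(n,len(w)); return
    print(n,len(w),np.percentile(w,1,0).round(4),np.percentile(w,99,0).round(4))
v=(.484,-.201);g=(.451,.174)
for lo,hi in((.105,.14),(.08,.105),(.055,.062),(.03,.055)): st(f"valve{lo}",W,v,.05,lo,hi)
for lo,hi in((.088,.1),(.08,.1),(.05,.08),(.037,.047),(.002,.02)): st(f"gauge{lo}",W2,g,.05,lo,hi)
print(r.read_state()["time_s"],r.read_state()["eef_pos"])
```

```text
valve0.105 145 [ 0.4792 -0.2051  0.1056] [ 0.4896 -0.1953  0.1244]
valve0.08 718 [ 0.4689 -0.2163  0.0916] [ 0.5    -0.1846  0.1018]
valve0.055 251 [ 0.4663 -0.2019  0.0558] [ 0.5019 -0.1829  0.0603]
valve0.03 1243 [ 0.4539 -0.2246  0.0324] [ 0.5143 -0.1693  0.0519]
gauge0.088 249 [0.4403 0.1661 0.088 ] [0.4619 0.1848 0.0941]
gauge0.08 577 [0.4394 0.1645 0.0808] [0.4619 0.1874 0.0938]
gauge0.05 162 [0.4387 0.1777 0.0507] [0.4617 0.1875 0.0796]
gauge0.037 1017 [0.4273 0.1586 0.0381] [0.4739 0.1995 0.0463]
gauge0.002 1925 [0.407  0.1352 0.0021] [0.4917 0.2146 0.0165]
4.7667 [0.45121616 0.1735484  0.23999676]
```

View pics/w.png

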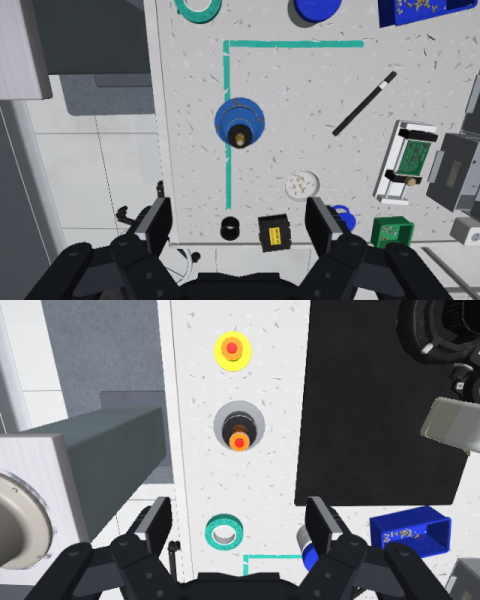

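The pictures show the valve at pixel (239,140) in the upper half and the orange gauge at (239,440) in the lower half, with the jaws clear of both. Measured positions are gauge (0.4505, 0.176), stand (0.4505, 0.1747), and valve (0.4845, -0.2005) with its seal at about z 0.096. Next is the grasp.

Run:
```python
from h import *
q=[.7071068,.7071068,0,0]
command_gripper(.06)
r.move_straight([.4505,.176,.13],q)
print(r.move_straight([.4505,.176,.071],q,speed=.05,max_force=10))
print(r.read_state()["eef_pos"],r.read_state()["contact_force"])
command_gripper(.01,force=70)
s=r.read_state();print("grip",s["eef_pos"],s["contact_force"],s["torque"],s["grip_width"])
r.move_straight([.4505,.176,.10],speed=.05)
r.move_straight([.4505,.176,.225])
r.hold(.3);s=r.read_state();print(s["time_s"],s["eef_pos"],s["contact_force"],s["grip_width"])
r.move_straight([.4845,-.2005,.225],speed=.2); r.hold(.4)
s=r.read_state();print(s["time_s"],s["eef_pos"],s["contact_force"],s["grip_width"])
p,W=grab("wrist");save("held",p);np.save("held.npy",W)
p2,_=grab("scene"); c=cv2.resize(p2[190:290,270:430],(640,400))
cv2.imwrite("pics/held2.png",cv2.resize(np.vstack([p,c])[...,::-1],(480,600)))
w=W.reshape(-1,3); w=w[(w[:,2]>.14)&(w[:,2]<.19)&(np.hypot(w[:,0]-.4845,w[:,1]+.2005)<.035)]
if len(w): print(len(w),np.percentile(w,1,0).round(4),np.percentile(w,99,0).round(4))
```

```text
False
[0.4507222  0.17606484 0.071302  ] [-0.15865854 -0.22089566  0.21634194]
grip [0.45086035 0.17604449 0.07143972] [-0.99640688 -0.38470043  5.25772456] [-0.0201227   0.10045504 -0.00181896] 0.02240857750623964
9.8 [0.45034922 0.17595197 0.22448563] [ 0.0215253  0.4172814 -1.221197 ] 0.022668093704973857
12.2417 [ 0.48452095 -0.20037775  0.22504547] [-0.38065179 -0.12932724 -0.85733948] 0.022513222281732696
225 [ 0.4711 -0.1926  0.1604] [ 0.4945 -0.186   0.1661]
```

View pics/held2.png

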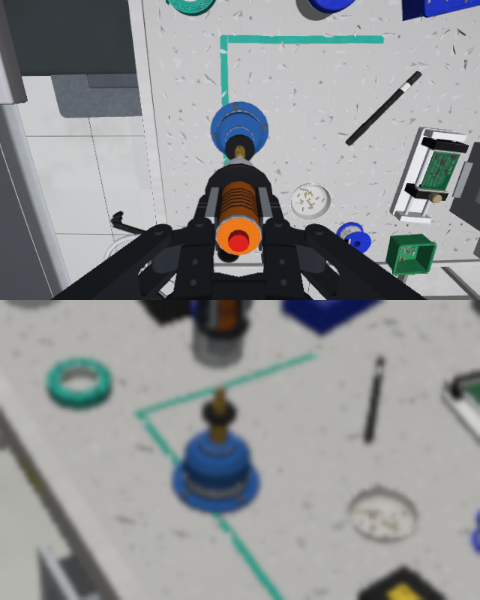

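The gauge is held upright at (240,230), its mouth is above the valve at (240,150), and the jaws grip the barrel. Now a slow press with force steps.

Run:
```python
from h import *
W=np.load("held.npy").reshape(-1,3)
w=W[(W[:,2]>.225)&(W[:,2]<.26)&(np.hypot(W[:,0]-.4845,W[:,1]+.2005)<.02)]
if len(w): print("barrel top",len(w),np.percentile(w,2,0).round(4),np.percentile(w,98,0).round(4))
F=lambda: np.mean([ (r.hold(.02),r.read_state()["contact_force"])[1] for _ in range(5)],0)
f0=F(); x,y=.4845,-.2005
r.move_straight([x,y,.192],speed=.06)
hit=r.move_straight([x,y,.150],speed=.012,max_force=10)
s=r.read_state(); f=F()-f0; z=s["eef_pos"][2]; print(hit,s["time_s"],s["eef_pos"],f,s["torque"])
```

```text
barrel top 5533 [ 0.4688 -0.2107  0.226 ] [ 0.5003 -0.1883  0.2578]
True 15.4667 [ 0.48462257 -0.20059667  0.16094676] [-1.35488864  1.42896038  8.88391247] [0.22047582 0.33471142 0.00578136]
```

Run:
```python
from h import *
F=lambda: np.mean([ (r.hold(.02),r.read_state()["contact_force"])[1] for _ in range(5)],0)
base=-1.0; x,y=.4845,-.2005
z=r.read_state()["eef_pos"][2]
for i in range(14):
    z-=.0003
    hit=r.move_straight([x,y,z],speed=.01,max_force=6); f=F(); print(round(z,4),r.read_state()["eef_pos"][2].round(4),f.round(1),hit)
    if f[2]-base>14.3: break
r.hold(1.3); s=r.read_state(); print(s["time_s"],s["eef_pos"],F(),s["torque"],s["grip_width"])
p,W=grab("wrist"); save("press",p)
```

```text
0.1608 0.1612 [-1.9  0.6  7.6] False
0.1605 0.161 [-1.9  1.2  8.2] False
0.1602 0.1608 [-2.7  0.9  9.1] False
0.1599 0.1607 [-2.4  1.3 10.2] False
0.1596 0.1605 [-2.5  0.8 11.1] False
0.1593 0.1603 [-2.8  1.3 11.9] False
0.159 0.1601 [-3.2  1.2 13.1] False
0.1587 0.16 [-3.6  1.5 14.3] False
19.5167 [ 0.48468802 -0.20064115  0.15995178] [-3.99768975  1.66416972 13.76008414] [ 0.30519258  0.75073458 -0.01494007] 0.02238044336580886
```

View pics/press.png

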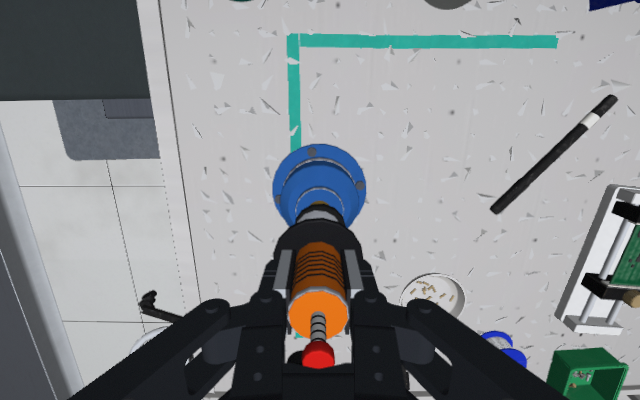

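The rod is clearly out: the red cap is at (318,353), well above the barrel top at (318,313), with about 14.8 N held for over a second. Now I return the gauge.

Run:
```python
from h import *
r.move_straight([.4845,-.2005,.18],speed=.05); r.move_straight([.4845,-.2005,.228])
r.move_straight([.4505,.1755,.228],speed=.2); r.hold(.3)
p,W=grab("wrist"); save("above",p); p2,_=grab("scene")
cv2.imwrite("pics/above2.png",cv2.resize(np.vstack([p,cv2.resize(p2[110:210,215:375],(640,400))])[...,::-1],(480,600)))
s=r.read_state(); print(s["time_s"],s["eef_pos"],s["contact_force"],s["grip_width"])
```

```text
23.1333 [0.45053669 0.17535332 0.22800528] [-0.51886859  0.33751422 -2.27287742] 0.022956058886006818
```

View pics/above2.png

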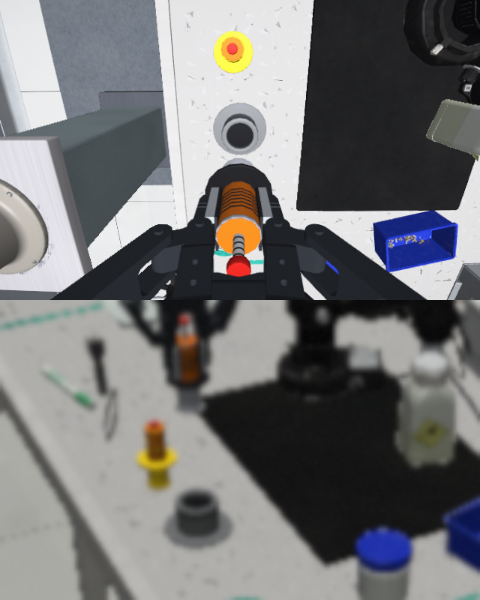

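The gauge is upright in the jaws with the rod out, and the empty stand is visible at (240,130). I measure the rim once more and lower the gauge.

Run:
```python
from h import *
p,W=grab("wrist"); w=W.reshape(-1,3); w=w[(w[:,2]>.036)&(w[:,2]<.044)&(np.hypot(w[:,0]-.4505,w[:,1]-.175)<.035)]
a=np.percentile(w,1,0);b=np.percentile(w,99,0);print(a.round(4),b.round(4),((a+b)/2).round(4))
c,rad=cv2.minEnclosingCircle(w[:,:2].astype(np.float32)); print(c,rad)
x,y=.4505,.1755
r.move_straight([x,y,.115],speed=.12)
hit=r.move_straight([x,y,.066],speed=.02,max_force=5)
s=r.read_state(); print(hit,s["time_s"],s["eef_pos"],s["contact_force"],s["torque"])
```

```text
[0.4271 0.1525 0.0364] [0.4744 0.1996 0.0422] [0.4508 0.1761 0.0393]
(0.4505009651184082, 0.17557868361473083) 0.025172114372253418
True 26.1917 [0.45053574 0.17549562 0.07142911] [-0.42769505 -0.78388404  4.2828308 ] [-0.03989448  0.02915823  0.00081348]
```

The rim contact came at z 0.0714, the same height as at pick-up, so the gauge is seated. Release and back off.

Run:
```python
from h import *
x,y=.4505,.1755
command_gripper(.045); command_gripper(.07); r.hold(.3)
r.move_straight([x,y,.15],speed=.08); r.move_straight([x,y,.25]); r.hold(.5)
p,W=grab("wrist"); p2,_=grab("scene")
cv2.imwrite("pics/end.png",cv2.resize(np.vstack([p,cv2.resize(p2[110:310,215:535],(640,400))])[...,::-1],(480,600)))
w=W.reshape(-1,3)
for lo,hi in((.095,.13),(.08,.092),(.041,.048)):
    v=w[(w[:,2]>lo)&(w[:,2]<hi)&(np.hypot(w[:,0]-x,w[:,1]-y)<.04)]
    print(lo,len(v),np.percentile(v,2,0).round(4),np.percentile(v,98,0).round(4))
s=r.read_state();print(s["time_s"],s["contact_force"],s["grip_width"])
```

```text
0.095 132 [0.4438 0.1701 0.1029] [0.4534 0.1804 0.1119]
0.08 408 [0.4378 0.1665 0.0817] [0.4601 0.1866 0.0894]
0.041 889 [0.4266 0.1594 0.0419] [0.4711 0.1975 0.0463]
29.7667 [ 0.01994378  0.28394663 -0.28001847] 0.06997194599331154
```

View pics/end.png

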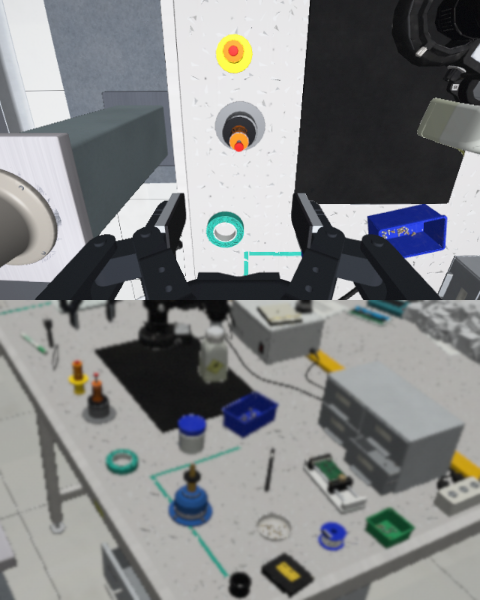

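```bash
python3 -c "
from h import *
r.finish_job()"
```

```text
the job is handed in; nothing more can be done
```

The job is done and handed in at about 30 s of robot time. I took the orange gauge from its stand and pressed it onto the valve seal. I stepped the force up to about 15 N after subtracting the gauge's weight and held it for more than 1.3 s. I then stood the gauge back in its stand, let go and backed off. `finish_job` gives no verdict, so what follows is from my own measurements.

- **Press:** every force reading stayed below about 16 N, so the 25 N limit was not approached. A sideways force of about 4 N showed during the press.
- **Rod:** it stands out about 18 mm by wrist depth. The cap top went from 0.094 m to 0.112 m, and the allowed range is 5 to 21 mm. The depth reading is only good to about 2 mm, so this is an estimate.
- **Gauge in its stand:** it met the rim at the same height as at pick-up. Its axis is about 2 mm from the stand's axis, and cap and barrel line up to about 1 mm, so it is upright.
- **Rest of the scene:** the last picture shows the jar, tape roll, loupe and yellow look-alike apparently where they were. I did not re-measure them. The gripper was clear and the tool force was about zero.

No check failed. The rim centre's y came out between 0.1745 and 0.1761 m on different measurements, which is within the calibration error.

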